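Find the caddy's push latch, open the hidden drawer and put the tong and mould away

ROBOT

A 7-joint arm with a two-finger parallel gripper is mounted at the origin on the work surface. World frame = base frame: x ahead of the robot, y to its left, z up, the work surface at z = 0. Lengths are in m, angles in rad, forces in N, time in s.
With the tool pointing down it reaches from about 0.4 to 0.85 m from the base axis. Payload 4.5 kg.
Tool frame: the origin (TCP) lies at the very end of the fingers, on their centre line; the grasp point (between the pads) lies 19 mm behind it (r.grip_depth is the z of the grasp point in the tool frame, in m); z points along the fingers, y is the line along which they close (so a half turn about z gives the same grasp; the last joint's range is limited). The gripper opens to 88 mm and grips with 3 to 60 N. Pads are 18 mm wide; open, the fingers measure 123 mm over their backs; the gripper's body (75 mm by 187 mm) begins 45 mm behind the grasp point.
Start: joints at [1.18, 0.689, -0.195, 1.565, 0.157, 0.902, -0.215], TCP at [0.258, -0.569, 0.239] pointing down, gripper open.
Joint ranges: [-3.01, 3.01], [-0.46, 2.08], [-1.47, 1.51], [0.13, 2.56], [-1, 4.14], [0.04, 2.09], [-2.66, 2.66]. Speed limits (rad/s): [2.57, 2.57, 3.14, 3.14, 3.14, 3.14, 3.14].

INTERFACE

Orientations are given as a unit quaternion [x, y, z, w].
In Python, from plant import r gives the robot as it stands.
- The arm moves only by the shell command python3 steer.py 'ROWS' [FORCE]. ROWS is a JSON list of rows, 1 to 10 of them, each of 7 numbers: the opening from 0.0 (shut) to 1.0 (fully open), then dx, dy, dz in m, then a rotation vector rx, ry, rz in rad; each row is the pose to reach, as a shift and turn from the pose commanded when the command began, along the tool's axes at that moment; what a row does not reach only later rows make up. A row lasts 1/10 s, in which the tool goes at most 0.05 m and 0.15 rad, less where a joint would pass 70% of its speed; a pose out of reach is approached as far as the arm can. The fingers move at their own pace and stop on an object; FORCE is the grip in N (left out, the last holds). Time passes only in rows, so rows that do not move let the fingers close. It prints the time, the measured TCP pose, the force, the opening and the grip force at its end.
- r.get_state(): the state, without advancing time (a new reading comes with each control period).
- r.snapshot(name): name is "side" or "top" or "wrist"; returns the picture (384x512x3 uint8, red, green, blue); there is no depth.
- r.camera_params(name): a dict with "fx", "fy", "cx", "cy" (pixels), "rvec" (rotation vector, rad) and "tvec" (3), from world to camera coordinates, as OpenCV has them. Camera axes: x right, y down, z forward; pixel columns grow to the right and rows downward; lengths in m; the calibration is good to about 2 mm. A picture is of the moment at which its call begins: read the wrist's pose just before it. camera_params takes no time and is no camera call; for the wrist camera it gives the pose at the moment of the call.
- r.finish_job(): hands the job in; it is judged then, once.
The state is a dict: "clock": time; "q": joint angles; "qd": joint speeds; "joint_torque": joint torques, N m; "tool_pos": TCP position; "eef_rot": TCP orientation; "contact_force": force on the tool from outside, world axes, zero at the start; "moment": the same for the moment, N m; "opening": opening from 0.0 (shut) to 1.0 (fully open); "finger_force": force on a finger pad.
Only numpy, scipy, OpenCV 4.12 (cv2) and the standard library are available. Lean on these libraries where they do the work, as an engineer would, in place of code of your own. Each camera call takes 0.05 s, during which the arm holds its last target. There are 200 camera calls.

TASK

Put the steel sugar tong and the red maamoul mould away in the hidden drawer of the bamboo caddy: one of the three keys on its sloping front is the push-to-open latch, so press them gently until you find the one that gives and the drawer springs out. Lay the tong flat in the drawer's narrow bay and stand the mould upright in its wide bay, leave the drawer open, and leave the other tableware where it is.

Things in the scene. Friction and masses are not known exactly. Their poses are not given: they have to be found in the camera images.
- caddy: Bamboo sweets caddy, 230 wide (y) x 223 deep (x) x 202 mm tall, fixed. Origin: centre of its underside; x points to its back, y to its left as the robot faces it, z up. Above the drawer front (x -108, z 4 to 52 mm) a dark slope with three keys rises backwards at 40 degrees from level, from x -100, z 58 to x -46, z 103 mm. Do not press on the caddy with over 60 N.
- ledge (a point): Middle of the front lower edge of the caddy's top board (x -82, z 190 mm in the caddy frame; the board is 12 mm thick and 230 mm wide). It overhangs the plain upper front (x -46 mm) and the keys, so a gripper that points straight down cannot reach them; axes as the caddy's.
- key_left (a point): Centre of the front face of the left (+y) of three identical square keys (44 mm along y, 42 mm up the slope, 65 mm apart along y), unpressed, 8 mm proud of the slope. Axes as the caddy's (not tilted); the key faces along the caddy's (-0.643, 0, 0.766).
- key_mid (a point): The same point of the middle key. One of the three keys is the latch; which one cannot be seen and changes: it sinks 6 mm when pressed square to its face (about 1.5 N at first, 4 to 5 N at the bottom; a brisk touch reads more), frees the drawer at 5 mm and springs back.
- key_right (a point): The same point of the right (-y) key. The two keys that are not the latch hardly give: they rest on hard rubber, about 15 N per mm. Solid to a light press; pushing one as far in as the latch key goes would take far over 60 N.
- drawer (a joint): Hidden drawer low in the caddy, no handle, held shut by the latch at 0; once freed, a spring pushes it along the caddy's -x to its stop at 0.135 m in about 1 s and holds it there with about 2 N. Two bays side by side, both 130 mm long (x) and 28 mm deep, floor 10 mm above the table; walls 4 mm; the front is 8 mm thick, its top 52 mm above the table.
- bay_narrow (a point): Centre of the floor of the drawer's narrow bay (75 mm wide along y, 130 long along x), on the caddy's left (+y) side. Moves with the drawer; axes as the caddy's.
- bay_wide (a point): Centre of the floor of the drawer's wide bay (110 mm wide along y, 130 long along x), on the caddy's right (-y) side. Moves with the drawer; axes as the caddy's.
- susan: Bamboo lazy Susan, 360 mm across; its flat top is 35 mm above the table and turns stiffly on its foot. Origin: centre of the foot's underside. On it lie the tong (near the middle), the plate, and the mould and three jars in changing places around the edge.
- tong: Steel sugar tong, a rigid U lying flat: 109 mm long (its x; bow at -x, claws at +x), 20 mm wide (y), 12 mm high, about 50 g. Origin: centre of its underside.
- mould: Red plastic maamoul mould with a press plunger (rigid here), round, standing upright, 58 mm tall, about 60 g: ribbed cup 50 mm across up to 28 mm height, steel stem 16 mm across, round grip knob 34 mm across from 42 to 58 mm. Origin: centre of its underside, z up along its axis.
- plate: White ceramic dessert plate with a blue pattern, 124 mm across, 13 mm high, on the lazy Susan; leave alone. Origin: centre of its underside.
- cup: Small white ceramic cup, 60 mm across, 55 mm high, beside the caddy; leave alone. Origin: centre of its underside.
- bowl: White ceramic bowl, 90 mm across, 50 mm high, on top of the caddy; leave alone. Origin: centre of its underside.
- jar1: Small closed glass jar with a steel twist cap, 40 mm across, 55 mm tall, on the lazy Susan; leave alone. Origin: centre of its underside.
- jar2: Small closed glass jar with a steel twist cap, 40 mm across, 55 mm tall, on the lazy Susan; leave alone. Origin: centre of its underside.
- jar3: Small closed glass jar with a steel twist cap, 40 mm across, 55 mm tall, on the lazy Susan; leave alone. Origin: centre of its underside.

How it is judged:
By the outcome, as a careful person would: the job done as asked, in the order asked, and still so for the second after the job is handed in, with the robot touching nothing.
It also fails if it takes over 72 s, if anything falls off the work surface, if the arm or the gripper's body presses on something with over 40 N, if the wrist force passes 120 N, or if a joint passes its speed limit or range.

## Working session

There is one attempt and no reset: what is moved stays moved. The work goes in short steps, Python scripts to look and compute and a shell command to move; the robot and the scene stay as the last step left them, time stands still between calls to the robot, and variables do not carry over. Pictures are saved under pics/ and viewed, at most 10 in all, crops included, and the job is handed in when it is done.

```bash
ls; mkdir -p pics
python3 - <<'E'
from plant import r
import cv2,numpy as np
for n in("side","top","wrist"):
    p=r.camera_params(n); im=r.snapshot(n); cv2.imwrite(f"pics/{n}0.png",im[:,:,::-1])
    R=cv2.Rodrigues(np.array(p["rvec"]))[0]; print(n,p["fx"],p["cx"],p["cy"],"pos",(-R.T@np.array(p["tvec"]).ravel()).round(3),"fwd",R[2].round(2),"right",R[0].round(2))
a=[cv2.imread(f"pics/{n}0.png") for n in("side","top")]
print(r.get_state(), r.grip_depth)
E
```

```text
pics
plant.py
steer.py
side 493.5192654905881 238.76530759890971 197.67619714726598 pos [-0.438  0.149  1.236] fwd [ 0.67 -0.11 -0.73] right [-0.17 -0.98 -0.01]
top 373.33931881208747 257.2030882349573 194.58326403462266 pos [ 0.382 -0.002  1.206] fwd [ 0.18  0.01 -0.98] right [-0.02 -1.   -0.01]
wrist 336.37643778840834 255.92739394883216 186.61977070829315 pos [ 0.32  -0.541  0.383] fwd [-0.25 -0.11 -0.96] right [ 0.41 -0.91 -0.  ]
{'clock': 0.15, 'q': array([ 1.17979212,  0.68976807, -0.1945162 ,  1.56607551,  0.15731554,
        0.90246292, -0.21509218]), 'qd': array([-0.0002049 , -0.00270259, -0.00182487, -0.00458436, -0.00025188,
       -0.00050926,  0.00224135]), 'joint_torque': array([-1.61269050e-03, -5.27866995e+01, -1.26848862e+00, -1.53588563e+01,
       -5.24929888e-02,  3.91874186e-03,  6.01195688e-05]), 'tool_pos': array([ 0.25736278, -0.5690536 ,  0.23811638]), 'eef_rot': array([ 9.77519703e-01,  2.10843051e-01, -1.94290770e-04, -6.32949599e-04]), 'contact_force': array([ 0.51700893, -0.04413177, -0.51424989]), 'moment': array([ 0.01165494, -0.00905497,  0.01136005]), 'finger_force': 0.0, 'opening': 0.9942695427554418} -0.0187
```
View pics/side0.png

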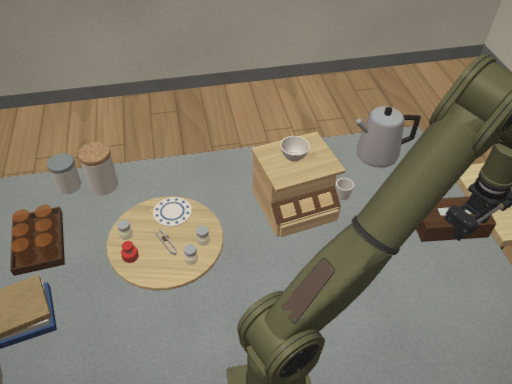

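View pics/top0.png

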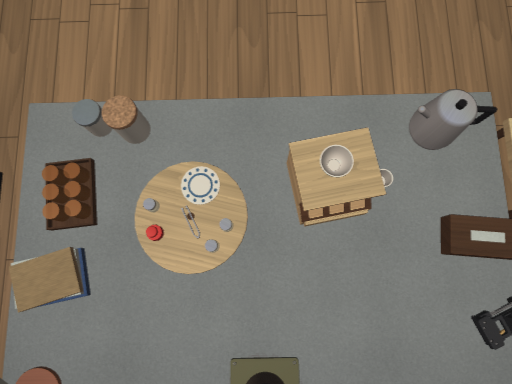

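The side view shows the caddy with keys near (289,210), (307,205) and (324,198). The tong is at (166,242) and the mould at (129,252). The top view has the keys at about (316,212), (337,209) and (357,205), the tong at (191,222), and the mould at (154,232). I'll measure these next.

Create h.py:
```python
import cv2,numpy as np
from scipy.spatial.transform import Rotation as Ro
def cam(p):
    return cv2.Rodrigues(np.array(p["rvec"],float))[0],np.array(p["tvec"],float).ravel()
def ray(p,uv):
    R,t=cam(p); d=R.T@np.array([(uv[0]-p["cx"])/p["fx"],(uv[1]-p["cy"])/p["fy"],1.]); return -R.T@t,d/np.linalg.norm(d)
def plane(p,uv,z):
    o,d=ray(p,uv); return o+d*(z-o[2])/d[2]
def tri(p1,a,p2,b):
    o1,d1=ray(p1,a);o2,d2=ray(p2,b)
    s=np.linalg.lstsq(np.c_[d1,-d2],o2-o1,rcond=None)[0]
    x,y=o1+s[0]*d1,o2+s[1]*d2; return (x+y)/2,np.linalg.norm(x-y)
def proj(p,X):
    R,t=cam(p); c=R@np.array(X)+t; return np.array([p["fx"]*c[0]/c[2]+p["cx"],p["fy"]*c[1]/c[2]+p["cy"]])
def blobs(mask,amin=20):
    n,l,s,c=cv2.connectedComponentsWithStats(mask.astype(np.uint8)); return [(int(s[i,4]),c[i].round(1).tolist(),s[i,:4].tolist(),l==i) for i in range(1,n) if s[i,4]>=amin]
```

Run:
```python
from h import *
from plant import r
S=cv2.imread("pics/side0.png");T=cv2.imread("pics/top0.png")
a=cv2.resize(S[130:240,240:360],None,fx=3.3,fy=3.3,interpolation=2); b=cv2.resize(T[120:230,280:400],None,fx=3.3,fy=3.3,interpolation=2)
c=cv2.resize(S[195:275,105:225],None,fx=3.3,fy=2.9*1.138,interpolation=2)[:230]; d=cv2.resize(T[175:255,135:255],None,fx=3.3,fy=3.3,interpolation=2)[:230]
cv2.imwrite("pics/mos.png",np.vstack([np.hstack([a,b]),np.hstack([c,d])])[:600,:800])
for n,I in(("side",S),("top",T)):
    h=cv2.cvtColor(I,cv2.COLOR_BGR2HSV); H,s,v=h[...,0],h[...,1].astype(int),h[...,2].astype(int)
    print(n,"red",[x[:3] for x in blobs(((H<6)|(H>174))&(s>150)&(v>90))])
    x0,y0,x1,y1=(265,185,345,230) if n=="side" else (290,180,385,225)
    m=np.zeros(H.shape,bool); m[y0:y1,x0:x1]=(v>135)[y0:y1,x0:x1]&(s>50)[y0:y1,x0:x1]
    print("keys",[x[:3] for x in blobs(m)])
    x0,y0,x1,y1=(100,195,230,285) if n=="side" else (130,160,250,275)
    m=np.zeros(H.shape,bool); m[y0:y1,x0:x1]=((s<70))[y0:y1,x0:x1]
    print("grey",[x[:3] for x in blobs(m,10)])
```

```text
side red [(255, [128.9, 251.7], [121, 241, 17, 21])]
keys [(385, [271.3, 202.9], [265, 185, 29, 45]), (175, [325.3, 199.1], [318, 192, 16, 15]), (180, [306.6, 204.4], [299, 197, 16, 16]), (187, [287.7, 209.9], [280, 202, 17, 17]), (288, [308.4, 217.3], [280, 207, 59, 23])]
grey [(4308, [165.8, 229.0], [100, 195, 130, 90]), (237, [124.1, 229.1], [117, 219, 15, 21]), (243, [202.3, 235.0], [196, 225, 14, 21]), (172, [166.1, 241.7], [155, 228, 22, 27]), (247, [190.2, 253.7], [183, 244, 15, 21])]
top red [(200, [153.8, 232.2], [146, 225, 17, 16])]
keys [(2321, [336.0, 193.8], [294, 180, 91, 38]), (233, [335.8, 216.7], [305, 209, 63, 16])]
grey [(3905, [186.6, 216.1], [130, 160, 120, 115]), (1075, [200.0, 184.9], [181, 166, 39, 39]), (174, [150.4, 204.6], [143, 198, 16, 14]), (135, [190.7, 221.6], [181, 205, 19, 33]), (147, [225.6, 224.3], [219, 218, 14, 14]), (145, [211.3, 245.4], [205, 239, 14, 14])]
```

View pics/mos.png

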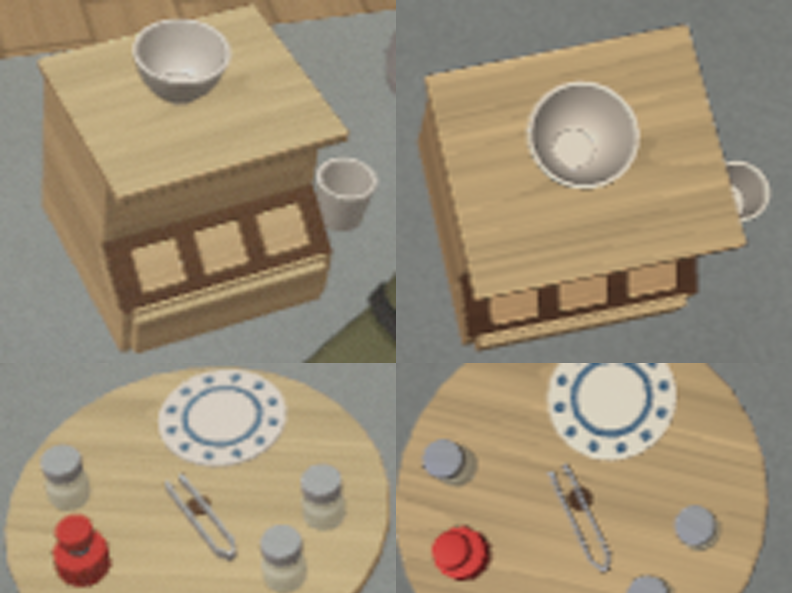

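The mosaic shows the board corners, three keys, and the drawer front under the keys. The tong has its claws toward the plate and its bow at the lower right. I'll triangulate these points.

Run:
```python
from h import *
from plant import r
ps,pt=r.camera_params("side"),r.camera_params("top")
cs=lambda u,v:(240+u/3.3-.35,130+v/3.3-.35); ct=lambda u,v:(280+(u-396)/3.3-.35,120+v/3.3-.35)
def show(n,a,b):
    X,g=tri(ps,a,pt,b); print(n,X.round(4),"gap",round(g,4)); return X
B=[show("board "+k,cs(*a),ct(*b)) for k,a,b in (("BL",(40,66),(428,77)),("BR",(252,6),(688,27)),("FR",(347,133),(745,243)),("FL",(118,195),(482,297)))]
print("widths",[np.linalg.norm(B[i]-B[(i+1)%4]).round(4) for i in range(4)])
e=(B[1]-B[0])+(B[2]-B[3]); yl=-e[:2]/np.linalg.norm(e[:2]); xb=np.array([yl[1],-yl[0]]); yaw=np.arctan2(xb[1],xb[0]); e2=(B[0]-B[3])+(B[1]-B[2]); print("yaw",yaw, "from sides",np.arctan2(e2[1],e2[0]))
mid=(B[2]+B[3])[:2]/2; print("front-top edge mid",mid,"origin", mid+0.082*xb)
show("keyL bl",cs(142,293),ct(490,325));show("keyL br",cs(187,285),ct(538,318));show("keyR br",cs(308,248),ct(676,290))
show("drawer top L",cs(135,320),ct(480,345));show("drawer top R",cs(326,262),ct(688,300))
for n,uv in(("L",(287.7,209.9)),("M",(306.6,204.4)),("R",(325.3,199.1))): print(n,plane(ps,uv,.0866).round(4))
show("red",(128.9,247),(153.8,232.2)); 
dt=lambda u,v:(135+(u-396)/3.3-.35,175+(v-363)/3.3-.35); ds=lambda u,v:(105+u/3.3-.35,195+(v-363)/3.3-.35)
show("mould knob top",ds(74,525),dt(453,548))
for n,a,b in(("bow",(231,553),(604,568)),("clawL",(168,484),(553,473)),("clawR",(183,477),(567,467)),("blob",(200,504),(578,498))): show(n,ds(*a),dt(*b))
show("plate",(172.5,211.5),(200,184.9))
print("jar caps",[plane(pt,u,.09).round(3) for u in((150.4,204.6),(225.6,224.3),(211.3,245.4))])
```

```text
board BL [ 0.718  -0.0869  0.1878] gap 0.0013
board BR [ 0.7535 -0.3085  0.1996] gap 0.0036
board FR [ 0.5648 -0.3431  0.1978] gap 0.0019
board FL [ 0.5244 -0.1212  0.2   ] gap 0.0059
widths [np.float64(0.2248), np.float64(0.1918), np.float64(0.2255), np.float64(0.197)]
yaw 0.1695328023701637 from sides 0.17849895354598813
front-top edge mid [ 0.54462455 -0.23216955] origin [ 0.62544897 -0.21833436]
keyL bl [ 0.516  -0.1456  0.071 ] gap 0.0009
keyL br [ 0.5222 -0.1911  0.0657] gap 0.001
keyR br [ 0.5457 -0.3188  0.0666] gap 0.0042
drawer top L [ 0.4997 -0.1368  0.0528] gap 0.0027
drawer top R [ 0.5381 -0.3352  0.0511] gap 0.0014
L [ 0.5342 -0.1646  0.0866]
M [ 0.5457 -0.2282  0.0866]
R [ 0.5566 -0.2922  0.0866]
red [0.4823 0.3238 0.0818] gap 0.0034
mould knob top [0.4859 0.3266 0.0933] gap 0.0042
bow [0.4683 0.1962 0.0437] gap 0.0009
clawL [0.5602 0.2469 0.0426] gap 0.0025
clawR [0.5654 0.2328 0.0437] gap 0.0015
blob [0.5358 0.2214 0.0372] gap 0.0019
plate [0.633  0.1897 0.0426] gap 0.0007
jar caps [array([0.565, 0.333, 0.09 ]), array([0.5  , 0.104, 0.09 ]), array([0.438, 0.147, 0.09 ])]
```

```bash
cat >> h.py <<'E'
PSI=0.173; O=np.array([0.624,-0.2165,0.])
RC=Ro.from_euler("z",PSI)
def C(x,y,z): return O+RC.apply([x,y,z])          # caddy frame -> world
def down(yaw,tilt=0): # tool x at heading yaw, z down, tilted forward by tilt
    c,s=np.cos(yaw),np.sin(yaw)
    return Ro.from_matrix(np.array([[c,s,0],[s,-c,0],[0,0,-1]]))*Ro.from_rotvec([0,tilt,0])
def delta(st,pos,Rt):
    R0=Ro.from_quat(st["eef_rot"]); d=R0.inv().apply(np.array(pos)-st["tool_pos"]); rv=(R0.inv()*Rt).as_rotvec()
    print("shift",d.round(4),"rv",rv.round(3),"rows",round(np.linalg.norm(d)/.05,1),round(np.linalg.norm(rv)/.15,1))
E
python3 - <<'E'
from h import *
from plant import r
st=r.get_state(); t=np.radians(40)
n=RC.apply([-.643,0,.766])
K=np.array([.5566,-.2922,.0866]); print("C check",C(-.078,-.065,.0866),K)
delta(st,K+.08*n+[0,0,.02],down(PSI,t)); delta(st,K+.03*n,down(PSI,t))
E
```

```text
C check [ 0.55835331 -0.29395652  0.0866    ] [ 0.5566 -0.2922  0.0866]
shift [ 0.3369 -0.1416  0.0704] rv [-0.089  0.695  0.241] rows 7.4 4.9
shift [ 0.3681 -0.1335  0.1287] rv [-0.089  0.695  0.241] rows 8.2 4.9
```

```bash
python3 steer.py '[[0,0.08,-0.03,-0.02,0,0,0],[0,0.12,-0.05,0,-0.01,0.1,0.03],[0,0.16,-0.07,0.01,-0.02,0.2,0.07],[0,0.2,-0.085,0.02,-0.03,0.35,0.12],[0,0.25,-0.105,0.04,-0.06,0.5,0.18],[0,0.29,-0.12,0.055,-0.08,0.62,0.22],[0,0.337,-0.142,0.07,-0.089,0.695,0.241],[0,0.337,-0.142,0.07,-0.089,0.695,0.241],[0,0.337,-0.142,0.07,-0.089,0.695,0.241],[0,0.337,-0.142,0.07,-0.089,0.695,0.241]]' 20
python3 - <<'E'
from h import *
from plant import r
st=r.get_state(); n=RC.apply([-.643,0,.766])
K=np.array([.5566,-.2922,.0866]); delta(st,K+.015*n,down(PSI,np.radians(40)));print(st["q"].round(2))
E
```

```text
clock: 1.15
tool_pos: [0.513, -0.3236, 0.1898]
eef_rot: [0.939, 0.092, 0.327, -0.05]
contact_force: [-0.1, 1.0, -0.5]
opening: 0.117
finger_force: 0.0
shift [-0.0268 -0.0191  0.0969] rv [-0.047  0.025  0.006] rows 2.0 0.4
[ 1.22  0.82 -0.75  2.06 -1.    0.04  0.38]
```

```bash
python3 steer.py '[[0,-0.01,-0.01,0.04,-0.02,0.01,0],[0,-0.02,-0.019,0.08,-0.047,0.025,0.006],[0,-0.027,-0.019,0.097,-0.047,0.025,0.006],[0,-0.027,-0.019,0.097,-0.047,0.025,0.006]]'
python3 - <<'E'
from h import *
from plant import r
st=r.get_state(); n=RC.apply([-.643,0,.766])
K=np.array([.5566,-.2922,.0866]); delta(st,K,down(PSI,np.radians(40)));print(st["q"].round(2), st["contact_force"])
E
```

```text
clock: 1.55
tool_pos: [0.5602, -0.3381, 0.1265]
eef_rot: [0.942, 0.09, 0.318, -0.061]
contact_force: [-0.1, -0.2, 0.0]
opening: 0.004
finger_force: 0.0
shift [-0.0211 -0.0433  0.0372] rv [-0.068  0.041 -0.006] rows 1.2 0.5
[ 1.12  0.95 -0.67  1.93 -1.    0.04  0.4 ] [-0.14398163 -0.18589535  0.02597369]
```

Run:
```python
from h import *
from plant import r
st=r.get_state(); n=RC.apply([-.643,0,.766]); up=RC.apply([.766,0,.643])
K=np.array([.5566,-.2922,.0866])-.007*up
for t in(28,31): delta(st,K+.03*n,down(PSI,np.radians(t)))
R0=Ro.from_quat(st["eef_rot"]);print("retreat",R0.inv().apply(RC.apply([-.06,0,.03])))
```

```text
shift [-0.0294 -0.0453  0.0076] rv [-0.068 -0.168  0.001] rows 1.1 1.2
shift [-0.0294 -0.0453  0.0076] rv [-0.068 -0.116 -0.001] rows 1.1 0.9
retreat [-0.02919873 -0.00394053 -0.0602653 ]
```

```bash
python3 steer.py '[[0,-0.03,-0.005,-0.03,-0.02,-0.04,0],[0,-0.03,-0.025,-0.03,-0.068,-0.13,0],[0,-0.03,-0.045,-0.01,-0.068,-0.13,0],[0,-0.03,-0.045,0.0076,-0.068,-0.13,0],[0,-0.03,-0.045,0.0076,-0.068,-0.13,0],[0,-0.03,-0.045,0.0076,-0.068,-0.13,0]]'
python3 - <<'E'
from h import *
from plant import r
st=r.get_state(); n=RC.apply([-.643,0,.766]); up=RC.apply([.766,0,.643])
K=np.array([.5566,-.2922,.0866])-.007*up
delta(st,K+.03*n,down(PSI,np.radians(30)));print(st["q"].round(2), st["contact_force"])
E
```

```text
clock: 2.15
tool_pos: [0.5392, -0.3117, 0.1194]
eef_rot: [0.964, 0.087, 0.248, -0.036]
contact_force: [-0.2, 0.5, -0.8]
opening: -0.0
finger_force: 0.0
shift [-0.0106 -0.0159  0.011 ] rv [-0.029  0.019 -0.001] rows 0.4 0.2
[ 0.93  0.85 -0.48  1.99 -1.    0.04  0.27] [-0.17888245  0.50516861 -0.75373723]
```

```bash
python3 steer.py '[[0,0,0,-0.04,0,0,0.15],[0,0,0,-0.08,0,0,0.3],[0,0,0,-0.08,0,0,0.45],[0,0,0,-0.08,0,0,0.6],[0,0,0,-0.08,0,0,0.6]]'
python3 -c "
from plant import r
print(r.get_state()['q'].round(2))"
```

```text
clock: 2.65
tool_pos: [0.501, -0.3212, 0.1903]
eef_rot: [0.947, -0.202, 0.227, -0.107]
contact_force: [0.1, 0.0, -0.2]
opening: 0.006
finger_force: 0.0
[ 0.89  0.68 -0.3   2.02 -0.99  0.25 -0.36]
```

```bash
python3 steer.py '[[0,0,0,0,0,0,-0.15],[0,0,0,0,0,0,-0.3],[0,0,0,0,0,0,-0.45],[0,0,0,0,0,0,-0.6],[0,0,0,0,0.03,0,-0.75],[0,0,0,0,0.05,0,-0.9],[0,0,0,0,0.05,0,-1.05],[0,0,0,0,0.05,0,-1.2],[0,0,0,0,0.05,0,-1.35],[0,0,0,0,0.05,0,-1.5]]'
python3 -c "
from plant import r
print(r.get_state()['q'].round(2))"
python3 steer.py '[[0,0,0,0,0,0,-0.15],[0,0,0,0,0,0,-0.3],[0,0,0,0,0,0,-0.45],[0,0,0,0,0,0,-0.6],[0,0,0,0,0,0,-0.75],[0,0,0,0,0,0,-0.9],[0,0,0,0,0,0,-1.05],[0,0,0,0,0,0,-1.2],[0,0,0,0,0,0,-1.35],[0,0,0,0,0,0,-1.5]]'
python3 -c "
from plant import r
print(r.get_state()['q'].round(2))"
```

```text
clock: 3.65
tool_pos: [0.5013, -0.3206, 0.1897]
eef_rot: [0.826, 0.505, 0.243, 0.055]
contact_force: [-0.2, 0.5, -0.0]
opening: 0.005
finger_force: 0.0
[ 1.05  0.73 -0.54  1.98 -0.32  0.24  0.5 ]
clock: 4.65
tool_pos: [0.5012, -0.3206, 0.1897]
eef_rot: [0.26, 0.933, 0.141, 0.206]
contact_force: [-0.1, 0.2, -0.7]
opening: 0.008
finger_force: 0.0
[ 1.17  0.78 -0.76  1.97  0.38  0.26  1.33]
```

```bash
cat >> h.py <<'E'
def flip(t): return down(PSI,t)*Ro.from_rotvec([0,0,np.pi])
KEYS={"R":np.array([.5566,-.2922,.0866]),"M":np.array([.5457,-.2282,.0866]),"L":np.array([.5342,-.1646,.0866])}
N=RC.apply([-.643,0,.766]); UP=RC.apply([.766,0,.643])
E
python3 - <<'E'
from h import *
from plant import r
st=r.get_state()
delta(st,KEYS["M"]+.09*N,flip(np.radians(40)));delta(st,KEYS["R"]+.09*N,flip(np.radians(40)))
E
```

```text
shift [0.0651 0.0501 0.037 ] rv [-0.003 -0.217 -0.74 ] rows 1.8 5.1
shift [0.0219 0.0019 0.0321] rv [-0.003 -0.217 -0.74 ] rows 0.8 5.1
```

```bash
python3 steer.py '[[0,0.01,0.01,0,0,-0.04,-0.14],[0,0.02,0.02,0,0,-0.08,-0.28],[0,0.03,0.03,0,0,-0.12,-0.42],[0,0.04,0.04,0,0,-0.15,-0.56],[0,0.05,0.045,0,0,-0.19,-0.7],[0,0.065,0.05,0.02,0,-0.217,-0.74],[0,0.065,0.05,0.037,0,-0.217,-0.74],[0,0.065,0.05,0.037,0,-0.217,-0.74],[0,0.065,0.05,0.037,0,-0.217,-0.74]]'
python3 - <<'E'
from h import *
from plant import r
st=r.get_state();print(st["q"].round(2))
for k in "LMR": delta(st,KEYS[k]+.015*N,flip(np.radians(40)))
E
```

```text
clock: 5.55
tool_pos: [0.4916, -0.2376, 0.1573]
eef_rot: [-0.054, 0.945, 0.039, 0.321]
contact_force: [-0.4, 0.8, -2.0]
opening: 0.002
finger_force: 0.0
[ 1.28  1.02 -1.17  2.31  2.2   0.54  0.19]
shift [0.0046 0.0642 0.0745] rv [ 0.002 -0.039 -0.059] rows 2.0 0.5
shift [ 0.0005 -0.0003  0.0746] rv [ 0.002 -0.039 -0.059] rows 1.5 0.5
shift [-0.0031 -0.0651  0.0742] rv [ 0.002 -0.039 -0.059] rows 2.0 0.5
```

```bash
python3 steer.py '[[0,0,0,0.03,0,-0.04,-0.059],[0,0,0,0.055,0,-0.04,-0.059],[0,0,0,0.07,0,-0.04,-0.059],[0,0,0,0.0746,0,-0.04,-0.059],[0,0,0,0.0746,0,-0.04,-0.059]]'
python3 - <<'E'
from h import *
from plant import r
st=r.get_state();print(st["q"].round(2))
for k in "LMR": delta(st,KEYS[k],flip(np.radians(40)))
p=r.camera_params("side"); im=r.snapshot("side")[:,:,::-1]
w=r.snapshot("wrist")[:,:,::-1]
cv2.imwrite("pics/s1.png",np.hstack([cv2.resize(im[120:260,230:370],(400,400)),cv2.resize(w,(400,400))]))
E
```

```text
clock: 6.05
tool_pos: [0.5349, -0.2293, 0.0973]
eef_rot: [-0.078, 0.937, 0.032, 0.338]
contact_force: [0.6, -0.7, 0.8]
opening: 0.004
finger_force: 0.0
[ 1.21  1.2  -1.16  2.27  2.35  0.67  0.2 ]
shift [-0.0007  0.0638  0.0152] rv [ 0.004 -0.004 -0.007] rows 1.3 0.1
shift [-0.0015 -0.0008  0.0152] rv [ 0.004 -0.004 -0.007] rows 0.3 0.1
shift [-0.0017 -0.0657  0.0148] rv [ 0.004 -0.004 -0.007] rows 1.3 0.1
```

View pics/s1.png

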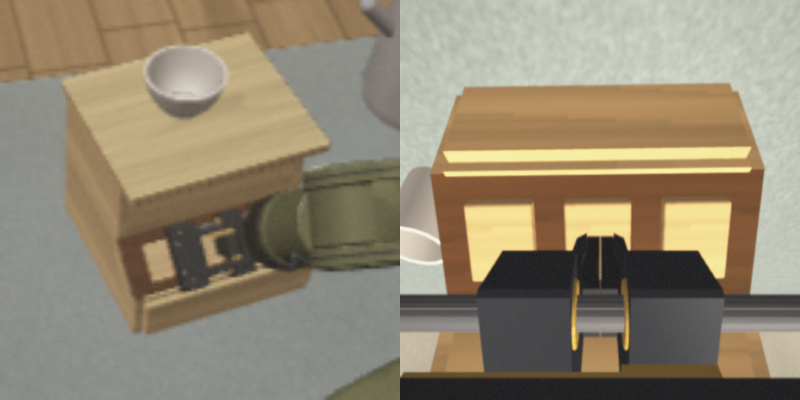

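The wrist view, which is upside down, shows the closed fingertips in front of the middle key and clear of the board. I'll press gently.

```bash
python3 steer.py '[[0,-0.0015,-0.001,0.005,0,0,0],[0,-0.0015,-0.001,0.010,0,0,0],[0,-0.0015,-0.001,0.012,0,0,0],[0,-0.0015,-0.001,0.014,0,0,0],[0,-0.0015,-0.001,0.016,0,0,0],[0,-0.0015,-0.001,0.016,0,0,0]]'; python3 steer.py '[[0,0,0,0.001,0,0,0],[0,0,0,0.002,0,0,0],[0,0,0,0.002,0,0,0]]'
```

```text
clock: 6.75
tool_pos: [0.5463, -0.2283, 0.086]
eef_rot: [-0.078, 0.937, 0.032, 0.338]
contact_force: [-1.3, -0.4, 1.1]
opening: 0.004
finger_force: 1.0
clock: 7.05
tool_pos: [0.5474, -0.2281, 0.0845]
eef_rot: [-0.078, 0.937, 0.032, 0.338]
contact_force: [-2.5, -1.5, 2.4]
opening: 0.008
finger_force: 1.3
```

```bash
python3 steer.py '[[0,0,0,0.001,0,0,0],[0,0,0,0.002,0,0,0],[0,0,0,0.002,0,0,0]]'; python3 steer.py '[[0,0,0,0.001,0,0,0],[0,0,0,0.002,0,0,0],[0,0,0,0.002,0,0,0]]'
```

```text
clock: 7.35
tool_pos: [0.5488, -0.2279, 0.0829]
eef_rot: [-0.078, 0.937, 0.032, 0.338]
contact_force: [-2.2, -0.8, 2.1]
opening: 0.005
finger_force: 1.8
clock: 7.65
tool_pos: [0.5492, -0.2278, 0.0823]
eef_rot: [-0.078, 0.937, 0.032, 0.339]
contact_force: [-10.9, -3.2, 13.3]
opening: 0.007
finger_force: 8.9
```

```bash
python3 steer.py '[[0,0,0,-0.02,0,0,0],[0,0,0,-0.04,0,0,0],[0,0,0,-0.08,0,0,0],[0,0,0,-0.12,0,0,0],[0,0,0,-0.16,0,0,0],[0,0,0,-0.2,0,0,0],[0,0,0,-0.2,0,0,0]]'
python3 - <<'E'
from h import *
from plant import r
print(r.get_state()["q"].round(2))
a=r.snapshot("side")[:,:,::-1];b=r.snapshot("top")[:,:,::-1]
cv2.imwrite("pics/s2.png",np.hstack([cv2.resize(a[130:290,230:390],(400,400)),cv2.resize(b[110:270,260:420],(400,400))]))
E
```

```text
clock: 8.35
tool_pos: [0.4223, -0.2517, 0.2374]
eef_rot: [-0.078, 0.937, 0.029, 0.338]
contact_force: [0.1, -0.5, 0.2]
opening: 0.003
finger_force: 0.0
[ 1.49  0.79 -1.19  2.38  2.16  0.29  0.27]
```

View pics/s2.png

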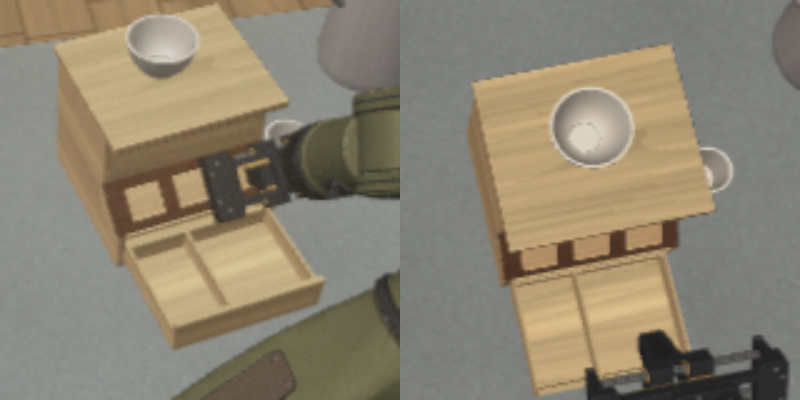

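The drawer is open with its narrow bay to the left, and the middle key was the latch. Next I'll measure the drawer points and work out the move to the tong.

Run:
```python
from h import *
from plant import r
ps,pt=r.camera_params("side"),r.camera_params("top")
inv=lambda X:RC.inv().apply(X-O)
for n,a,b in(("front-left top",(299.2,262),(315.2,267.2)),("div front",(318.8,251.2),(338.8,262)),("div back",(305.2,224),(330,220.8))):
    X,g=tri(ps,a,pt,b); print(n,X.round(4),"caddy",inv(X).round(4),round(g,4))
print("narrow",C(-.17,.057,.01).round(4),"wide",C(-.17,-.0395,.01).round(4))
st=r.get_state()
delta(st,[.5155,.218,.19],down(.433+np.pi))
```

```text
front-left top [ 0.3686 -0.1631  0.0399] caddy [-0.2424  0.0966  0.0399] 0.0035
div front [ 0.3833 -0.2288  0.0582] caddy [-0.2392  0.0293  0.0582] 0.0106
div back [ 0.5103 -0.2188  0.0346] caddy [-0.1124  0.0173  0.0346] 0.0001
narrow [ 0.4467 -0.1896  0.01  ] wide [ 0.4633 -0.2847  0.01  ]
shift [-0.0988  0.4473  0.1444] rv [-0.087  0.69  -0.257] rows 9.6 4.9
```

```bash
python3 steer.py '[[0.5,-0.01,0.045,0,0,0,0],[0.5,-0.02,0.09,0,-0.02,0.14,-0.05],[0.5,-0.03,0.135,0.02,-0.03,0.28,-0.1],[0.5,-0.04,0.18,0.04,-0.05,0.41,-0.15],[0.5,-0.05,0.225,0.06,-0.07,0.55,-0.2],[0.5,-0.06,0.27,0.08,-0.087,0.69,-0.257],[0.5,-0.07,0.315,0.1,-0.087,0.69,-0.257],[0.5,-0.08,0.36,0.115,-0.087,0.69,-0.257],[0.5,-0.09,0.405,0.13,-0.087,0.69,-0.257],[0.5,-0.099,0.447,0.144,-0.087,0.69,-0.257]]' 20
python3 steer.py '[[0.5,0,0,0,0,0,0],[0.5,0,0,0,0,0,0]]'
python3 - <<'E'
from h import *
from plant import r
st=r.get_state();print(st["q"].round(2)); delta(st,[.5155,.218,.19],down(.433+np.pi))
E
```

```text
clock: 9.45
tool_pos: [0.4921, 0.1114, 0.2011]
eef_rot: [-0.217, 0.976, 0.002, -0.002]
contact_force: [0.2, -1.2, 0.6]
opening: 0.504
finger_force: 0.0
clock: 9.65
tool_pos: [0.4909, 0.1099, 0.2018]
eef_rot: [-0.218, 0.976, 0.002, -0.002]
contact_force: [-0.3, -0.5, -0.2]
opening: 0.501
finger_force: 0.0
[ 0.25  0.75 -0.96  1.94  0.8   0.89  0.88]
shift [-0.0684  0.0873  0.0119] rv [ 0.004 -0.003  0.007] rows 2.2 0.1
```

```bash
python3 -c "
from plant import r
import cv2,pickle
p=r.camera_params('wrist');im=r.snapshot('wrist');cv2.imwrite('pics/w1.png',im[:,:,::-1]);pickle.dump(p,open('w1.p','wb'))"
python3 steer.py '[[0.5,-0.02,0.03,0,0,0,0],[0.5,-0.04,0.055,0,0,0,0],[0.5,-0.055,0.075,0.01,0,0,0],[0.5,-0.068,0.087,0.012,0,0,0],[0.5,-0.068,0.087,0.012,0,0,0],[0.5,-0.068,0.087,0.012,0,0,0]]'
python3 - <<'E'
from h import *
from plant import r
import pickle
st=r.get_state();print(st["q"].round(2),st["tool_pos"])
p=r.camera_params('wrist');im=r.snapshot('wrist')[:,:,::-1];cv2.imwrite('pics/w2.png',im);pickle.dump(p,open('w2.p','wb'))
cv2.imwrite("pics/w12.png",np.vstack([np.hstack([cv2.imread("pics/w1.png"),im])]).copy()[::1]) 
a=np.hstack([cv2.imread("pics/w1.png"),im]); cv2.imwrite("pics/w12.png",cv2.resize(a,(800,300),interpolation=cv2.INTER_AREA))
E
```

```text
clock: 10.3
tool_pos: [0.5166, 0.2127, 0.1911]
eef_rot: [-0.215, 0.977, 0.0, -0.001]
contact_force: [-0.4, -0.5, -0.4]
opening: 0.501
finger_force: 0.0
[ 0.04  0.82 -0.92  1.8   0.79  0.95  0.77] [0.51662003 0.21273416 0.19109502]
```

View pics/w12.png

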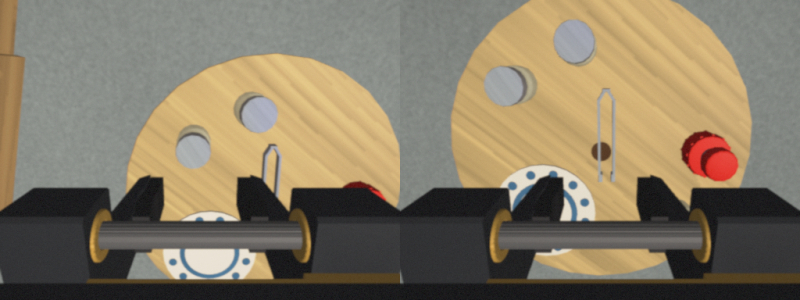

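In the left wrist view the tong's bow is at (271,146). In the right view the bow is at (206,90) and the claws at (206,178). The mould is at the right of the second image. I'll segment at full resolution.

Run:
```python
from h import *
from plant import r
import pickle
w1,w2=[cv2.imread(f"pics/w{i}.png") for i in(1,2)]; p1,p2=[pickle.load(open(f"w{i}.p","rb")) for i in(1,2)]
def seg(I,x0,y0,x1,y1):
    h=cv2.cvtColor(I,cv2.COLOR_BGR2HSV); m=np.zeros(h.shape[:2],bool); m[y0:y1,x0:x1]=h[y0:y1,x0:x1,1]<85; b=max(blobs(m,5),key=lambda x:x[0]); ys,xs=np.nonzero(b[3]); return xs,ys
x1_,y1_=seg(w1,325,178,375,250); x2_,y2_=seg(w2,240,105,285,240)
print("bbox1",x1_.min(),x1_.max(),y1_.min(),"bbox2",x2_.min(),x2_.max(),y2_.min(),y2_.max())
bow=lambda xs,ys:(xs[ys<ys.min()+4].mean(),ys.min()+2)
B,g=tri(p1,bow(x1_,y1_),p2,bow(x2_,y2_)); print("bow tri",B.round(4),round(g,4))
z=.045
e1=plane(p2,(x2_[y2_<y2_.min()+4].mean(),y2_.min()),z)
rect=cv2.minAreaRect(np.c_[x2_,y2_].astype(np.float32)); bx=cv2.boxPoints(rect); q=np.array([plane(p2,u,z) for u in bx]); print(q.round(4),"centre",q.mean(0).round(4))
L=[np.linalg.norm(q[i]-q[(i+1)%4]) for i in range(4)]; i=int(np.argmax(L)); d=q[(i+1)%4]-q[i]; print("len/wid",max(L),min(L),"heading",np.arctan2(d[1],d[0]))
def red(I):
    h=cv2.cvtColor(I,cv2.COLOR_BGR2HSV); H,s,v=[h[...,k].astype(int) for k in range(3)]
    return [b[:3] for b in blobs(((H<6)|(H>174))&(s>150)&(v>150),60)]
print(red(w2),red(w1)); 
st=r.get_state(); c=q.mean(0); delta(st,[c[0],c[1],.06],down(.433+np.pi))
```

```text
bbox1 325 361 184 bbox2 252 276 113 233
bow tri [0.467  0.1979 0.0363] 0.0001
[[0.4693 0.1876 0.045 ]
 [0.4608 0.206  0.045 ]
 [0.5597 0.2537 0.045 ]
 [0.5691 0.2333 0.045 ]] centre [0.5147 0.2201 0.045 ]
len/wid 0.10981824511824125 0.020355781426369814 heading 0.44866566633200317
[(2390, [400.5, 203.3], [366, 172, 66, 60])] [(76, [483.5, 247.7], [473, 240, 20, 16])]
shift [-0.0016  0.0078  0.1313] rv [ 0.    -0.001 -0.   ] rows 2.6 0.0
```

```bash
python3 steer.py '[[0.5,-0.001,0.008,0.04,0,0,-0.016],[0.5,-0.0016,0.008,0.08,0,0,-0.016],[0.5,-0.0016,0.008,0.115,0,0,-0.016],[0.5,-0.0016,0.008,0.14,0,0,-0.016],[0.5,-0.0016,0.008,0.150,0,0,-0.016],[0.5,-0.0016,0.008,0.153,0,0,-0.016],[0.5,-0.0016,0.008,0.153,0,0,-0.016]]' 20
python3 steer.py '[[0,0,0,0,0,0,0],[0,0,0,0,0,0,0],[0,0,0,0,0,0,0],[0,0,0,0,0,0,0],[0,0,0,0,0,0,0]]' 20
```

```text
clock: 11.05
tool_pos: [0.5153, 0.2229, 0.0396]
eef_rot: [-0.223, 0.975, 0.001, 0.001]
contact_force: [-0.0, 0.6, 0.2]
opening: 0.497
finger_force: 0.0
clock: 11.55
tool_pos: [0.5153, 0.2233, 0.0395]
eef_rot: [-0.223, 0.975, 0.001, 0.001]
contact_force: [-0.5, -0.5, 6.0]
opening: 0.223
finger_force: 20.0
```

```bash
python3 steer.py '[[0,0,0,-0.01,0,0,0],[0,0,0,-0.04,0,0,0],[0,0,0,-0.09,0,0,0],[0,0,0,-0.13,0,0,0],[0,0,0,-0.13,0,0,0]]'
python3 - <<'E'
from h import *
from plant import r
st=r.get_state();print(st["q"].round(2)); delta(st,list(C(-.17,.057,.13)),down(PSI+np.pi))
E
```

```text
clock: 12.05
tool_pos: [0.5168, 0.2259, 0.1744]
eef_rot: [-0.224, 0.975, 0.003, 0.005]
contact_force: [0.6, -0.2, -1.4]
opening: 0.223
finger_force: 20.0
[ 0.01  0.84 -0.9   1.81  0.83  0.91  0.75]
shift [ 0.2446 -0.3435  0.0404] rv [0.006 0.01  0.278] rows 8.5 1.9
```

```bash
python3 steer.py '[[0,0.028,-0.04,0,0,0,0.03],[0,0.056,-0.08,0,0,0,0.06],[0,0.085,-0.12,0,0,0,0.1],[0,0.115,-0.16,0,0,0,0.14],[0,0.145,-0.2,0,0,0,0.18],[0,0.17,-0.24,0.01,0,0,0.22],[0,0.2,-0.28,0.02,0,0,0.26],[0,0.225,-0.315,0.03,0.006,0.01,0.278],[0,0.245,-0.343,0.04,0.006,0.01,0.278],[0,0.245,-0.343,0.04,0.006,0.01,0.278]]'
python3 steer.py '[[0,0,0,0,0,0,0],[0,0,0,0,0,0,0]]'
python3 - <<'E'
from h import *
from plant import r
import pickle
st=r.get_state();print(st["q"].round(2)); delta(st,list(C(-.17,.057,.03)),down(PSI+np.pi))
p=r.camera_params('wrist');im=r.snapshot('wrist')[:,:,::-1];pickle.dump(p,open('w3.p','wb'));cv2.imwrite("pics/w3.png",im)
E
```

```text
clock: 13.05
tool_pos: [0.4403, -0.1982, 0.1257]
eef_rot: [-0.082, 0.997, -0.004, -0.007]
contact_force: [-0.8, 0.0, -0.9]
opening: 0.222
finger_force: 20.0
clock: 13.25
tool_pos: [0.4443, -0.1908, 0.1282]
eef_rot: [-0.087, 0.996, -0.002, -0.004]
contact_force: [0.3, 0.2, -0.6]
opening: 0.224
finger_force: 20.0
[ 0.78  0.81 -0.8   2.06  0.96  0.7   1.08]
shift [-0.0034  0.0012  0.0981] rv [-0.004 -0.008  0.002] rows 2.0 0.1
```

View pics/w3.png

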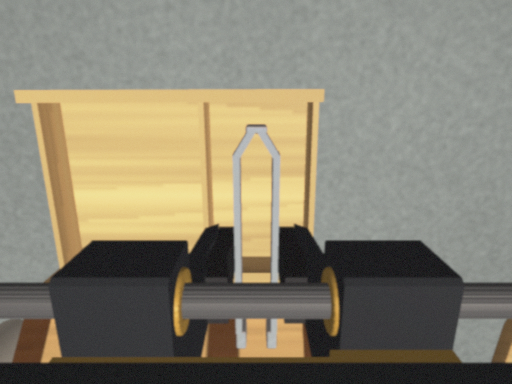

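The wrist view shows the tong held over the narrow bay. The divider is near column 207, the outer wall near 311, and the drawer front near row 92. I'll check the bay walls.

Run:
```python
from h import *
import pickle
p=pickle.load(open("w3.p","rb")); inv=lambda X:(RC.inv().apply(X-O)*1000).round(1)
for n,u,z in(("front L out",(323,91),.052),("front R out",(17,92),.052),("div front +y",(211,103),.038),("div front -y",(203,103),.038),("wall inner",(307,103),.038),("div at y200 +y",(212,200),.038),("bow tip",(257,125),.11),("Rwall inner",(58,103),.038)): print(n,inv(plane(p,u,z)))
print(inv(np.array([.4443,-.1908,.1282])))
```

```text
front L out [-244.2   98.4   52. ]
front R out [-243.3  -96.4   52. ]
div front +y [-236.4   25.1   38. ]
div front -y [-236.4   19.7   38. ]
wall inner [-236.5   90.5   38. ]
div at y200 +y [-167.2   23.6   38. ]
bow tip [-227.6   56.6  110. ]
Rwall inner [-236.2  -79.4   38. ]
[-172.6   56.2  128.2]
```

```bash
python3 steer.py '[[0,-0.003,0.001,0.03,-0.004,-0.008,0.002],[0,-0.003,0.001,0.06,-0.004,-0.008,0.002],[0,-0.003,0.001,0.085,-0.004,-0.008,0.002],[0,-0.003,0.001,0.10,-0.004,-0.008,0.002],[0,-0.003,0.001,0.106,-0.004,-0.008,0.002],[0,-0.003,0.001,0.110,-0.004,-0.008,0.002],[0,-0.003,0.001,0.110,-0.004,-0.008,0.002]]'
python3 steer.py '[[0,0,0,0.002,0,0,0],[0,0,0,0.003,0,0,0]]'
```

```text
clock: 14.0
tool_pos: [0.4462, -0.1911, 0.0182]
eef_rot: [-0.086, 0.996, -0.0, 0.0]
contact_force: [0.5, -0.3, -0.5]
opening: 0.225
finger_force: 20.0
clock: 14.2
tool_pos: [0.4461, -0.1917, 0.0154]
eef_rot: [-0.085, 0.996, -0.001, 0.0]
contact_force: [0.0, 1.0, -1.0]
opening: 0.226
finger_force: 20.0
```

```bash
python3 steer.py '[[0.31,0,0,0,0,0,0],[0.31,0,0,0,0,0,0],[0.31,0,0,0,0,0,0],[0.31,0,0,-0.01,0,0,0],[0.31,0,0,-0.04,0,0,0],[0.31,0,0,-0.08,0,0,0],[0.5,0,0,-0.13,0,0,0],[0.8,0,0,-0.17,0,0,0],[0.8,0,0,-0.17,0,0,0]]'
python3 - <<'E'
from h import *
from plant import r
w=r.snapshot("wrist")[:,:,::-1]; cv2.imwrite("pics/w4.png",w)
st=r.get_state();print(st["q"].round(2))
p2=__import__("pickle").load(open("w2.p","rb"));
# mould knob, w2: knob disc at ~ (720-400,164)*1.28 
h=cv2.cvtColor(cv2.imread("pics/w2.png"),cv2.COLOR_BGR2HSV); s=h[...,2].astype(int)
m=((h[...,0]<6)|(h[...,0]>174))&(h[...,1]>120)
b=[x for x in blobs(m,60)];print([x[:3] for x in b])
g=cv2.imread("pics/w2.png")[150:240,350:450]; cv2.imwrite("pics/k.png",np.hstack([cv2.resize(g,(400,360)),cv2.resize(w,(400,360))]))
E
```

```text
clock: 15.1
tool_pos: [0.4487, -0.1914, 0.1895]
eef_rot: [-0.085, 0.996, -0.002, 0.004]
contact_force: [1.8, -0.8, 0.4]
opening: 0.558
finger_force: 0.0
[ 0.84  0.72 -0.88  2.01  0.8   0.79  1.22]
[(3243, [396.1, 200.1], [361, 168, 71, 64])]
```

View pics/k.png

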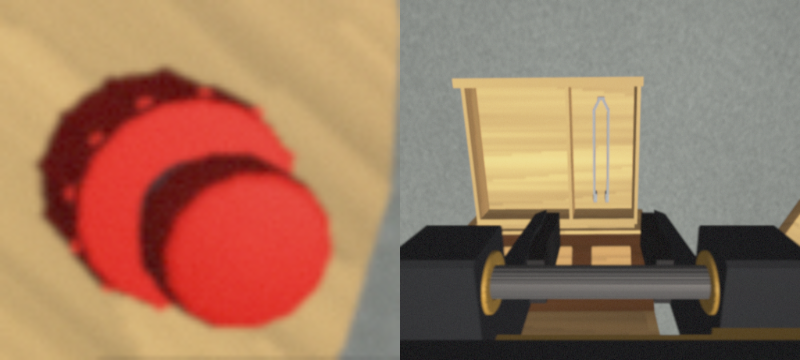

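The right half shows the tong flat in the narrow bay. The left half is the mould crop, with the knob disc centred at about (247,250), or full image (411.4,212.1).

Run:
```python
from h import *
import pickle
from plant import r
p2=pickle.load(open("w2.p","rb"))
print(plane(p2,(411.4,212.1),.093).round(4),plane(p2,(396,200.4),.063).round(4))
# cross wrist vs top/side
ps,pt=r.camera_params("side"),r.camera_params("top")
for c,u in((pt,(151.9,230.7)),(ps,(127.1,243.7))): X,g=tri(p2,(411.4,212.1),c,u); print(X.round(4),round(g,4))
st=r.get_state(); delta(st,[.478,.326,.16],down(PSI+np.pi))
```

```text
[0.4831 0.329  0.093 ] [0.4832 0.3294 0.063 ]
[0.4828 0.3206 0.107 ] 0.0028
[0.483  0.3273 0.0973] 0.0016
shift [-0.118   0.5052  0.0257] rv [-0.004  0.004 -0.003] rows 10.4 0.0
```

```bash
python3 steer.py '[[0.8,-0.012,0.048,0,0,0,0],[0.8,-0.024,0.096,0,0,0,0],[0.8,-0.036,0.144,0,0,0,0],[0.8,-0.048,0.192,0,0,0,0],[0.8,-0.06,0.24,0,0,0,0],[0.8,-0.07,0.288,0,0,0,0],[0.8,-0.082,0.336,0,0,0,0],[0.8,-0.094,0.384,0,0,0,0],[0.8,-0.106,0.432,0,0,0,0],[0.8,-0.116,0.48,0,0,0,0]]'
python3 steer.py '[[0.8,-0.004,0.013,0.01,0,0,0],[0.8,-0.0075,0.027,0.026,0,0,0],[0.8,-0.0075,0.027,0.026,0,0,0],[0.8,-0.0075,0.027,0.026,0,0,0]]'
python3 - <<'E'
from h import *
import pickle
from plant import r
st=r.get_state();p=r.camera_params('wrist');im=r.snapshot('wrist')[:,:,::-1];cv2.imwrite('pics/w5.png',im);pickle.dump(p,open('w5.p','wb'))
delta(st,[.483,.329,.068],down(PSI+np.pi)); print(st["q"].round(2))
h=cv2.cvtColor(im,cv2.COLOR_BGR2HSV)
m=((h[...,0]<6)|(h[...,0]>174))&(h[...,1]>120)
print([x[:3] for x in blobs(m,60)]," knob proj",proj(p,[.483,.329,.093]),"cup",proj(p,[.483,.329,.063]))
cv2.imwrite("pics/k2.png",im)
E
```

```text
clock: 16.15
tool_pos: [0.478, 0.3023, 0.1824]
eef_rot: [-0.085, 0.996, -0.002, -0.001]
contact_force: [1.0, 0.1, 0.6]
opening: 0.798
finger_force: 0.0
clock: 16.55
tool_pos: [0.4808, 0.3274, 0.1569]
eef_rot: [-0.085, 0.996, -0.002, -0.001]
contact_force: [-0.5, -1.0, 0.5]
opening: 0.802
finger_force: 0.0
shift [-0.0027  0.0015  0.0889] rv [-0.004 -0.003 -0.002] rows 1.8 0.0
[-0.25  0.85 -0.78  1.75  0.76  0.87  0.37]
[(3431, [259.5, 193.4], [228, 158, 64, 72])]  knob proj [258.1315223  207.30184282] cup [258.02069379 194.20844296]
```

View pics/k2.png

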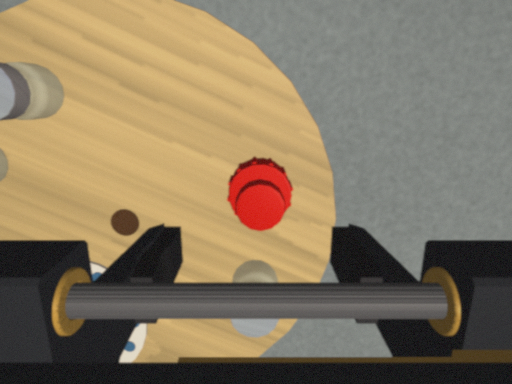

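The knob is at (260,205), right where predicted, and it sits centred between the fingers. I'll descend and grip it.

```bash
python3 - <<'E'
from h import *
import pickle
a,b=[pickle.load(open(f"w{i}.p","rb")) for i in(2,5)]; X,g=tri(a,(411.4,212.1),b,(260.3,205.5)); print("knob top",X.round(4),round(g,4))
E
python3 steer.py '[[0.8,-0.0027,0.003,0.03,-0.004,-0.003,0],[0.8,-0.0027,0.003,0.06,-0.004,-0.003,0],[0.8,-0.0027,0.003,0.08,-0.004,-0.003,0],[0.8,-0.0027,0.003,0.087,-0.004,-0.003,0],[0.8,-0.0027,0.003,0.089,-0.004,-0.003,0],[0.8,-0.0027,0.003,0.089,-0.004,-0.003,0],[0.6,-0.0027,0.003,0.089,-0.004,-0.003,0]]'
python3 steer.py '[[0.2,0,0,0,0,0,0],[0.2,0,0,0,0,0,0],[0.2,0,0,0,0,0,0],[0.2,0,0,0,0,0,0],[0.2,0,0,0,0,0,0],[0.2,0,0,0,0,0,0]]' 20
```

```text
knob top [0.483  0.3306 0.09  ] 0.001
clock: 17.3
tool_pos: [0.4841, 0.3328, 0.0705]
eef_rot: [-0.085, 0.996, 0.002, 0.002]
contact_force: [0.1, -0.4, 1.2]
opening: 0.733
finger_force: 0.0
clock: 17.9
tool_pos: [0.4835, 0.3324, 0.0694]
eef_rot: [-0.085, 0.996, 0.001, 0.001]
contact_force: [-0.5, -0.7, 2.0]
opening: 0.376
finger_force: 20.0
```

```bash
python3 steer.py '[[0.2,0,0,-0.01,0,0,0],[0.2,0,0,-0.04,0,0,0],[0.2,0,0,-0.08,0,0,0],[0.2,0,0,-0.11,0,0,0],[0.2,0,0,-0.11,0,0,0]]'
python3 - <<'E'
from h import *
from plant import r
st=r.get_state();delta(st,list(C(-.17,-.0395,.15)),down(PSI+np.pi))
E
```

```text
clock: 18.4
tool_pos: [0.4845, 0.3346, 0.1839]
eef_rot: [-0.085, 0.996, 0.004, 0.004]
contact_force: [0.2, 0.9, -0.8]
opening: 0.374
finger_force: 20.0
shift [ 0.1264 -0.6069  0.0279] rv [ 0.008  0.009 -0.002] rows 12.4 0.1
```

```bash
python3 steer.py '[[0.2,0.015,-0.045,0,0,0,0],[0.2,0.03,-0.09,0,0,0,0],[0.2,0.045,-0.135,0,0,0,0],[0.2,0.06,-0.18,0,0,0,0],[0.2,0.075,-0.225,0,0,0,0],[0.2,0.09,-0.27,0,0,0,0],[0.2,0.105,-0.32,0,0,0,0],[0.2,0.115,-0.37,0,0,0,0],[0.2,0.12,-0.42,0,0,0,0],[0.2,0.125,-0.47,0,0,0,0]]'
python3 steer.py '[[0.2,0,-0.045,0,0,0,0],[0.2,0.001,-0.09,0.01,0.008,0.009,0],[0.2,0.0014,-0.137,0.02,0.008,0.009,-0.002],[0.2,0.0014,-0.137,0.028,0.008,0.009,-0.002],[0.2,0.0014,-0.137,0.028,0.008,0.009,-0.002],[0.2,0.0014,-0.137,0.028,0.008,0.009,-0.002]]'
python3 - <<'E'
from h import *
from plant import r
st=r.get_state();print(st["q"].round(2));delta(st,list(C(-.17,-.0395,.046)),down(PSI+np.pi))
E
```

```text
clock: 19.4
tool_pos: [0.4388, -0.1507, 0.1773]
eef_rot: [-0.086, 0.996, 0.002, 0.001]
contact_force: [0.7, 0.5, 0.1]
opening: 0.379
finger_force: 20.0
clock: 20.0
tool_pos: [0.4614, -0.2821, 0.1491]
eef_rot: [-0.087, 0.996, -0.002, -0.003]
contact_force: [0.1, 0.2, 0.0]
opening: 0.374
finger_force: 20.0
[ 0.93  0.84 -0.83  1.88  0.85  0.83  1.39]
shift [-0.0022 -0.0025  0.1031] rv [-0.003 -0.007  0.002] rows 2.1 0.1
```

```bash
python3 steer.py '[[0.2,-0.002,-0.0025,0.03,-0.003,-0.007,0.002],[0.2,-0.002,-0.0025,0.06,-0.003,-0.007,0.002],[0.2,-0.002,-0.0025,0.085,-0.003,-0.007,0.002],[0.2,-0.002,-0.0025,0.097,-0.003,-0.007,0.002],[0.2,-0.002,-0.0025,0.102,-0.003,-0.007,0.002],[0.2,-0.002,-0.0025,0.102,-0.003,-0.007,0.002]]'
python3 steer.py '[[0.2,0,0,0.001,0,0,0],[0.2,0,0,0.002,0,0,0],[0.2,0,0,0.002,0,0,0]]'
```

```text
clock: 20.6
tool_pos: [0.4639, -0.2858, 0.0476]
eef_rot: [-0.086, 0.996, -0.001, 0.0]
contact_force: [-0.5, -0.8, -0.3]
opening: 0.376
finger_force: 20.0
clock: 20.9
tool_pos: [0.4638, -0.2868, 0.0458]
eef_rot: [-0.085, 0.996, -0.001, 0.001]
contact_force: [-1.0, 0.1, -0.4]
opening: 0.377
finger_force: 20.0
```

```bash
python3 steer.py '[[0.2,0,0,0.001,0,0,0],[0.2,0,0,0.002,0,0,0],[0.2,0,0,0.002,0,0,0]]'
python3 steer.py '[[0.6,0,0,0,0,0,0],[0.6,0,0,0,0,0,0],[0.6,0,0,0,0,0,0],[0.6,0,0,0,0,0,0],[0.6,0,0,-0.02,0,0,0],[0.6,0,0,-0.05,0,0,0],[0.6,0,0,-0.1,0,0,0],[0.6,0,0,-0.15,0,0,0],[0.6,0,0,-0.17,0,0,0],[0.6,0,0,-0.17,0,0,0]]'
python3 - <<'E'
from h import *
from plant import r
w=r.snapshot("wrist")[:,:,::-1];a=r.snapshot("side")[:,:,::-1]
cv2.imwrite("pics/f.png",np.hstack([cv2.resize(w,(400,300)),cv2.resize(a[100:300,100:366],(400,300))]))
E
```

```text
clock: 21.2
tool_pos: [0.4639, -0.2869, 0.0443]
eef_rot: [-0.085, 0.996, -0.002, 0.001]
contact_force: [-2.1, -1.2, 8.1]
opening: 0.373
finger_force: 20.0
clock: 22.2
tool_pos: [0.4653, -0.2865, 0.2163]
eef_rot: [-0.085, 0.996, -0.003, 0.003]
contact_force: [0.2, -0.1, 0.4]
opening: 0.601
finger_force: 0.0
```

View pics/f.png

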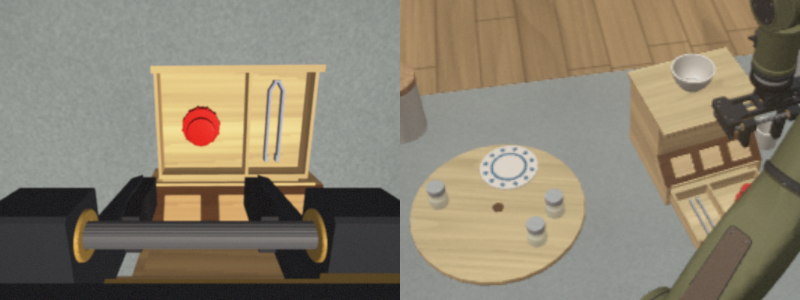

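The final view shows the mould upright in the wide bay at (201,126) and the tong flat in the narrow bay at (274,120). The drawer is open and the jars, plate and bowl are in place. I'll hand it in.

```bash
python3 -c "
from plant import r
print(r.finish_job())"
```

```text
the job is handed in; nothing more can be done
None
```

The job is handed in: the middle key was the latch, the tong lies flat in the narrow bay, the mould stands upright in the wide bay, and the drawer is open. I moved none of the other tableware.

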